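# Push the purple coffee tin up the display ramp to its top stop

### The job

The purple coffee tin is today's tasting: slide it up its lane of the sloping display stand, without lifting it off, until it rests squarely against the brass stop at the top. Leave it standing there, and leave the gold and the cream tin where they are at the foot.

Things in the scene. Friction and masses are not known exactly. Their poses are not given: they have to be found in the camera images.
- purple_tin: Dark purple square tin, gold band, 60 x 60 mm, 44 mm tall, 0.15 to 0.3 kg, loose. Origin: centre of its underside; z up, x roughly uphill. Starts upright at the foot of one of the three lanes (which one varies), within 5 degrees of square, on the stand's level front shelf: 100 mm deep, 12 mm above the table, its front end open towards the robot, its far end meeting the ramp.
- ramp: Fixed wooden ramp, 252 mm wide, 130 mm long, rising 8 degrees away from the robot. Origin: mid-width of its lower edge, on the surface; x up the slope, y left, z square to it. Brass stop across x = 130 mm, 26 mm high: a tin against it has its origin at x = 100. Rails 10 mm high along shelf and ramp bound 3 lanes, 76 mm wide, centred at y = -82, 0, 82. Friction holds a tin on the slope.
- gold_tin: Gold-yellow tin with a purple band, same size, form and frame as the purple one, standing at the foot of another lane; to be left alone.
- cream_tin: Cream tin with a brown band, same size, form and frame, standing at the foot of the remaining lane; to be left alone.
Things that resemble listed ones, but are neither listed nor needed, are in the scene too. What is shaped like the purple_tin but blue, green or red is not meant.

How it is judged:
By the outcome, as a careful person would: the job done as asked, in the order asked, and still so for the second after the job is handed in, with the robot touching nothing.
It also fails if it takes over 32 s, if anything falls off the work surface, if the arm or the gripper's body presses on something with over 40 N, if the wrist force passes 120 N, or if a joint passes its speed limit or range.

### The arm

A 6-joint arm with a two-finger parallel gripper is mounted at the origin on the work surface. World frame = base frame: x ahead of the robot, y to its left, z up, the work surface at z = 0. Lengths are in m, angles in rad, forces in N, time in s.
With the tool pointing down it reaches from about 0.325 to 0.925 m from the base axis. Payload 3.1 kg.
Tool frame: the origin (TCP) lies at the very end of the fingers, on their centre line; the grasp point (between the pads) lies 19 mm behind it; z points along the fingers, y is the line along which they close (so a half turn about z gives the same grasp; the last joint's range is limited). The gripper opens to 85 mm and grips with 20 to 120 N. Pads are 22 mm wide; open, the fingers measure 114 mm over their backs; the gripper's body (76 mm by 85 mm) begins 54 mm behind the grasp point. The pads swing forward as they close: fully open they stand 13 mm farther back than shut.
Start: joints at [1.152, 0.217, 1.613, -0, 1.311, -0.112], TCP at [0.189, 0.596, 0.207] pointing down, gripper open.
Joint ranges: [-2.75, 2.75], [-0.78, 2.1], [0.31, 2.55], [-1.13, 4.27], [0.13, 2.63], [-2.58, 2.58]. Speed limits (rad/s): [2.79, 2.79, 3.14, 3.14, 3.14, 3.14].

### API

Orientations are given as [roll, pitch, yaw] about the fixed x, y, z axes, in that order (R = Rz(yaw) Ry(pitch) Rx(roll)).
In Python, from plant import env, vision, models gives the robot as it stands. The module is installed in compiled form; this text tells all that it offers.
- The arm moves only by the tool drive_tool, never from a script. Its argument "targets" is a list of rows, each a list of 3 entries, a list of its own where there are three numbers: the shift along the tool's x, y, z in m, then the turn about the tool's z in rad, then the finger opening in m, from 0 to 0.0854. In form: [[[tx, ty, tz], twist, gripper], ...]. A call has 1 to 5 rows; each row is the pose to reach, as a shift and turn from the pose commanded when the call began, along the tool's axes at that moment; what a row does not reach only later rows make up. A row lasts 1/12 s, in which the tool goes at most 41.7 mm and 7.16 degrees, less where a joint would pass 70% of its speed; a pose out of reach is approached as far as the arm can. A call with a gripper value outside its range is refused whole. The fingers move at their own pace and stop on an object; the grip force is fixed at half the most. Time passes only in rows, so rows that repeat a pose let the fingers close. It gives the time, the measured TCP pose, the force, the opening and the grip force at its end, in the units of the state.
- env.observe(): the state, without advancing time (a new reading comes with each control period).
- vision.snapshot(name): name is "scene" or "side" or "wrist"; returns the picture (480x640x3 uint8, blue, green, red); there is no depth.
- vision.camera_params(name): a dict with "fx", "fy", "cx", "cy" (pixels), "R" (3x3) and "t" (3): a world point X has camera coordinates R X + t. Camera axes: x right, y down, z forward; pixel columns grow to the right and rows downward; lengths in m; the calibration is good to about 2 mm. A picture is of the moment at which its call begins: read the wrist's pose just before it. camera_params takes no time and is no camera call; for the wrist camera it gives the pose at the moment of the call.
- env.job_done(): hands the job in; it is judged then, once.
Trained networks look in the newest picture that a camera, given by its name, has taken for a name from the list of things; names that differ only in an ending like _2 or _b are one class to them, and where a whole thing is asked for, a point or a joint stands for the part that bears it (a point fixed in the world has none). Each returns a list of dicts, best first, with "conf" (0 to 1); they miss things now and then, are a little off and sometimes report something else, mostly with a low value. They report only what shows in the picture. A call takes as long as a camera call. They do not tell look-alikes from the thing itself.
- models.find_in(camera, target): "at" ([x, y, z] in m, in the coordinates of the camera as it stood for that picture, good to about 4 mm: the middle of the surface that is visible of it).
- models.regions_of(camera, target): "pixels" (480x640 bool, what is visible of it).
The state is a dict: "time": time; "q": joint angles; "qvel": joint speeds; "joint_torque": joint torques, N m; "tcp_pos": TCP position; "orientation": TCP orientation; "contact_force": force on the tool from outside, world axes, zero at the start; "moment": the same for the moment, N m; "width": finger opening in m; "grasp_force": force on a finger pad.
Only numpy, scipy, OpenCV 4.12 (cv2) and the standard library are available. Lean on these libraries where they do the work, as an engineer would, in place of code of your own. Each camera call takes 0.05 s, during which the arm holds its last target. There are 200 camera calls.

## Working session

There is one attempt and no reset: what is moved stays moved. The work goes in short steps, Python scripts to look and compute and a tool call to move; the robot and the scene stay as the last step left them, time stands still between calls to the robot, and variables do not carry over. Pictures are saved under pics/ and viewed, at most 10 in all, crops included, and the job is handed in when it is done.

Besides the shell and the picture viewer there is one more tool, called after ">>>" by a JSON object that holds its "op" and its "data". drive_tool: Moves the arm, as the interface text tells. Its arguments: {"type":"object","properties":{"targets":{"type":"array","items":{"type":"array"}}},"required":["targets"]}

```bash
mkdir -p pics; cat > h.py <<'E'
from plant import env, vision, models
import numpy as np, cv2
def world(cam,p):
    c=vision.camera_params(cam); R=np.array(c["R"]); return R.T@(np.array(p)-np.array(c["t"]))
def pix(cam,X):
    c=vision.camera_params(cam); p=np.array(c["R"])@np.array(X)+np.array(c["t"]); return [round(c["fx"]*p[0]/p[2]+c["cx"]),round(c["fy"]*p[1]/p[2]+c["cy"])]
def onplane(cam,uv,z):
    c=vision.camera_params(cam); R=np.array(c["R"]); o=-R.T@np.array(c["t"])
    d=R.T@np.array([(uv[0]-c["cx"])/c["fx"],(uv[1]-c["cy"])/c["fy"],1]); return o+d*(z-o[2])/d[2]
E
python3 - <<'E'
from h import *
np.set_printoptions(precision=3,suppress=True)
print(env.observe()["time"])
for cam in ["scene","side"]:
    im=vision.snapshot(cam); cv2.imwrite(f"pics/{cam}0.png",im)
    for n in (["purple_tin","gold_tin","cream_tin","ramp"] if cam=="scene" else ["purple_tin"]):
        for d in models.find_in(cam,n):
            w=world(cam,d["at"]); print(cam,n,round(d["conf"],2),w,pix(cam,w))
print(env.observe()["orientation"])
E
```

```text
0.0
scene purple_tin 0.88 [0.537 0.022 0.054] [323, 278]
scene purple_tin 0.88 [ 0.369 -0.076  0.049] [295, 172]
scene purple_tin 0.87 [ 0.631 -0.208  0.045] [130, 295]
scene purple_tin 0.69 [0.37  0.06  0.046] [382, 195]
scene purple_tin 0.61 [0.626 0.226 0.044] [470, 391]
scene gold_tin 0.66 [0.553 0.099 0.051] [378, 305]
scene gold_tin 0.34 [0.65  0.001 0.023] [279, 361]
scene cream_tin 0.71 [ 0.518 -0.059  0.054] [270, 251]
scene ramp 0.97 [ 0.648 -0.001  0.026] [277, 359]
side purple_tin 0.89 [0.6   0.233 0.037] [143, 286]
side purple_tin 0.85 [0.503 0.025 0.046] [311, 250]
side purple_tin 0.68 [0.343 0.071 0.04 ] [372, 321]
side purple_tin 0.59 [ 0.607 -0.211  0.036] [369, 187]
side purple_tin 0.59 [ 0.343 -0.067  0.039] [442, 276]
[-3.141 -0.     2.835]
```

View pics/scene0.png

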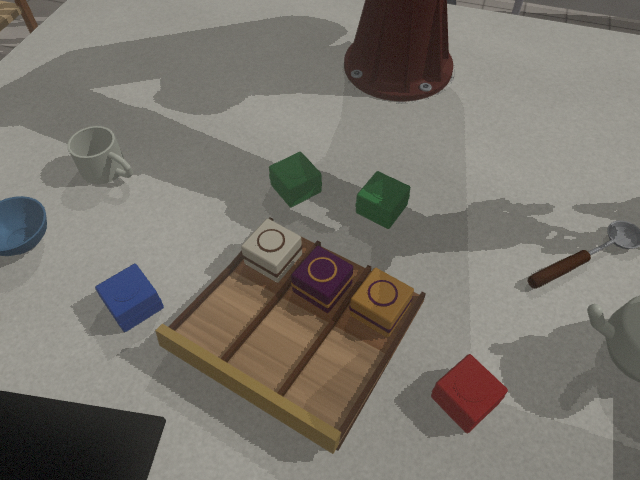

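View pics/side0.png

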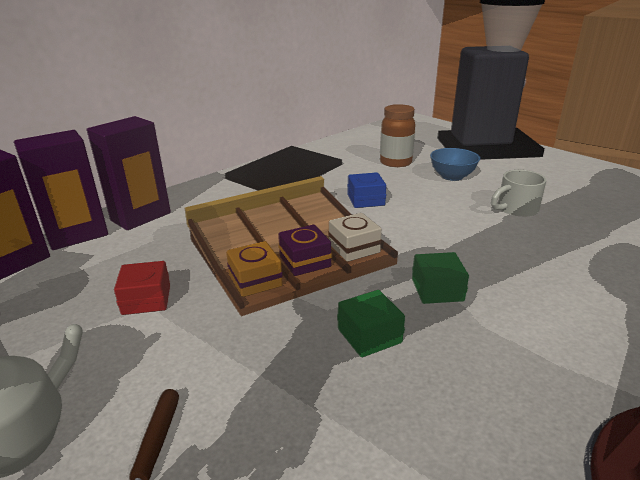

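The scene picture shows the stand with the cream (270,250), purple (323,278) and gold (380,297) tins at its foot. 
Possible mix-ups: green cubes (295,172) and (382,195), blue (130,295), red (470,391), and the gold tin with a purple band (380,297). The dark purple tin with a gold band at (323,278), middle lane, is the one described. I'll check it in a crop.

```bash
python3 - <<'E'
from h import *
im=cv2.imread("pics/scene0.png")[210:460,150:440]
cv2.imwrite("pics/crop0.png",cv2.resize(im,None,fx=2.4,fy=2.4,interpolation=cv2.INTER_CUBIC))
E
```

```text
(no output)
```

View pics/crop0.png

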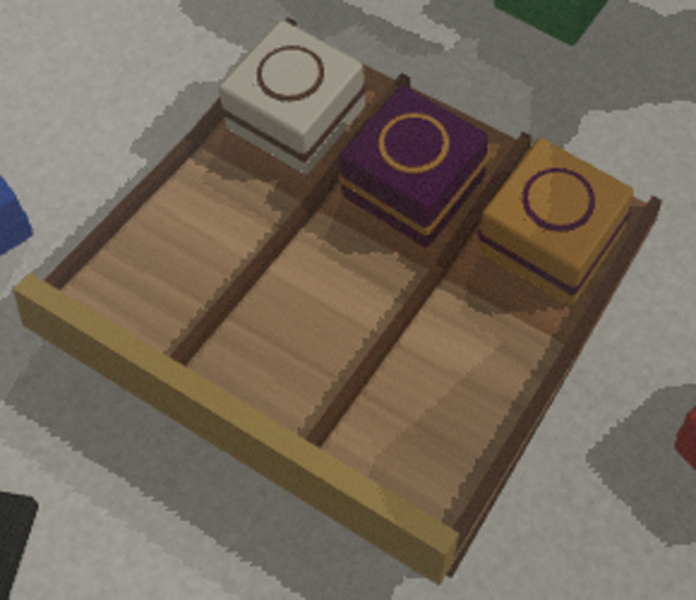

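The crop confirms it: dark purple with a gold band, crop (413,143). It stands in the middle lane between cream and gold. Next I'll measure the stand axis and the tin.

```bash
python3 - <<'E'
from h import *
np.set_printoptions(precision=4,suppress=True)
f=lambda p,z:onplane("scene",[150+p[0]/2.4,210+p[1]/2.4],z)
for n,ps,z in [("stop",[(38,280),(460,540)],.056),("railends",[(290,22),(403,80),(525,138),(655,202)],.022),("tintop",[(400,88),(487,127),(432,210),(340,160)],.056)]:
    w=np.array([f(p,z) for p in ps]); print(n,w[:,:2].tolist() and w); d=w[-1]-w[0]; print(np.arctan2(-d[0],d[1]),np.linalg.norm(d))
a=f((403,80),.022);b=f((312,440),.040); a2=f((525,138),.022)
m=models.regions_of("scene","purple_tin")
for r in m:
    M=r["pixels"]; 
    if M[278,323]:
        print(r["conf"],cv2.minAreaRect(np.argwhere(M)[:,::-1].astype(np.float32)))
s=f((178,357),.040);e=f((312,440),.040)
print("rail tops at stop",s,e)
mid0=(a+a2)/2; mid1=(s+e)/2; d=mid1-mid0; print("lane mid",mid0,mid1,np.arctan2(d[1],d[0]),np.linalg.norm(d[:2]))
E
```

```text
stop [[ 0.6616 -0.1379  0.056 ]
 [ 0.7211  0.1012  0.056 ]]
-0.2435463317233833 0.2464340085116952
railends [[ 0.444  -0.0882  0.022 ]
 [ 0.465  -0.0088  0.022 ]
 [ 0.4831  0.0705  0.022 ]
 [ 0.5025  0.1498  0.022 ]]
-0.24123197570660543 0.2451059052838477
tintop [[ 0.494  -0.0007  0.056 ]
 [ 0.5047  0.0526  0.056 ]
 [ 0.5634  0.0394  0.056 ]
 [ 0.5487 -0.0167  0.056 ]]
-1.8554918139533907 0.05698301912310882
0.71 ((321.9058837890625, 278.07647705078125), (53.764244079589844, 53.45745849609375), 32.47119140625)
rail tops at stop [ 0.6728 -0.059   0.04  ] [0.6926 0.0194 0.04  ]
lane mid [0.474  0.0309 0.022 ] [ 0.6827 -0.0198  0.04  ] -0.23812685612493192 0.21468896566327156
```

>>> {"op": "drive_tool", "data": {"targets": [[[-0.0,-0.04,0],-0.08,0.03],[[-0.0,-0.08,0],-0.08,0.03],[[-0.015,-0.12,0],-0.08,0.03],[[-0.03,-0.155,0],-0.08,0.03],[[-0.045,-0.19,0],-0.08,0.03]]}}

```text
time: 0.82
tcp_pos: [0.1737, 0.3993, 0.2065]
orientation: [-3.141, 0.0, 2.916]
contact_force: [0.5, -0.7, 1.0]
width: 0.0299
grasp_force: 0.0
```

Stand yaw is about -0.241 rad and the ramp origin is about (0.571, 0.007). Tin corners, rail spacing and stop distance all agree with the given sizes. The approach point is (0.464, 0.033), behind the tin.

>>> {"op": "drive_tool", "data": {"targets": [[[-0.031,-0.025,0],0.016,0.03],[[-0.062,-0.05,0],0.016,0.03],[[-0.093,-0.075,0],0.016,0.03],[[-0.124,-0.1,0],0.016,0.03],[[-0.155,-0.125,0],0.016,0.03]]}}

```text
time: 1.23
tcp_pos: [0.298, 0.243, 0.2073]
orientation: [3.14, 0.001, 2.9]
contact_force: [0.6, 0.7, -0.4]
width: 0.0301
grasp_force: 0.0
```

>>> {"op": "drive_tool", "data": {"targets": [[[-0.031,-0.025,0],0,0.03],[[-0.062,-0.05,0],0,0.03],[[-0.093,-0.075,0],0,0.03],[[-0.124,-0.1,0],0,0.03],[[-0.155,-0.125,0],0,0.03]]}}

```text
time: 1.65
tcp_pos: [0.4186, 0.084, 0.2073]
orientation: [3.141, 0.001, 2.898]
contact_force: [0.9, 0.3, 0.2]
width: 0.0299
grasp_force: 0.0
```

>>> {"op": "drive_tool", "data": {"targets": [[[-0.031,-0.022,0],0,0.03],[[-0.052,-0.039,0.02],0,0.03],[[-0.052,-0.039,0.06],0,0.03],[[-0.052,-0.039,0.09],0,0.03],[[-0.052,-0.039,0.09],0,0.03]]}}

```text
time: 2.07
tcp_pos: [0.4529, 0.0352, 0.1104]
orientation: [-3.139, -0.013, 2.897]
contact_force: [-1.9, -0.6, -0.8]
width: 0.0299
grasp_force: 0.0
```

```bash
python3 - <<'E'
from h import *
o=env.observe(); print(o["tcp_pos"],o["orientation"])
cv2.imwrite("pics/scene1.png",cv2.resize(vision.snapshot("scene")[150:350,200:460],None,fx=2.4,fy=2.4))
cv2.imwrite("pics/wrist1.png",vision.snapshot("wrist"))
E
```

```text
[0.45289285 0.03520242 0.11042756] [-3.1393211  -0.0133999   2.89712544]
```

View pics/wrist1.png

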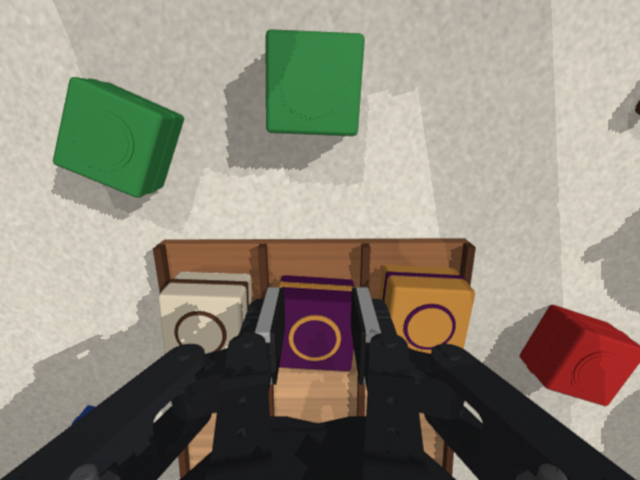

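The wrist view shows the tool centred on the purple tin's lane: fingers at columns 265–375, tin centre (316,338). Rails and tins look parallel to the tool. I'll check where the descent lands.

```bash
python3 - <<'E'
from h import *
np.set_printoptions(precision=4,suppress=True)
print(pix("wrist",[.453,.035,.11]),pix("wrist",[.453,.035,.032]),pix("wrist",[.474,.031,.012]),pix("wrist",[.5277,.0187,.056]))
# tin rear top edge, front shelf edge corners from wrist picture
for p,z in [((281,289),.056),((353,290),.056),((353,370),.056),((281,368),.056),((160,240),.022),((470,240),.022)]: print(p,onplane("wrist",p,z))
E
```

```text
[313, 270] [315, 226] [316, 244] [317, 334]
(281, 289) [0.4854 0.0025 0.056 ]
(353, 290) [0.4985 0.0521 0.056 ]
(353, 370) [0.566  0.0377 0.056 ]
(281, 368) [ 0.5508 -0.016   0.056 ]
(160, 240) [ 0.4378 -0.0858  0.022 ]
(470, 240) [0.4959 0.1495 0.022 ]
```

>>> {"op": "drive_tool", "data": {"targets": [[[0,0,0.035],0,0.03],[[0,0,0.065],0,0.03],[[0,0,0.079],0,0.03],[[0,0,0.079],0,0.03],[[0,0,0.079],0,0.03]]}}

```text
time: 2.58
tcp_pos: [0.4603, 0.0358, 0.0397]
orientation: [3.141, 0.003, 2.9]
contact_force: [0.5, 0.5, -0.6]
width: 0.0298
grasp_force: 0.0
```

>>> {"op": "drive_tool", "data": {"targets": [[[-0.01,0,0.003],0,0.03],[[-0.02,0,0.006],0,0.03],[[-0.028,0,0.006],0,0.03],[[-0.036,0,0.006],0,0.03],[[-0.044,0,0.006],0,0.03]]}}

```text
time: 3.0
tcp_pos: [0.5033, 0.0245, 0.0326]
orientation: [3.141, 0.002, 2.899]
contact_force: [-0.2, -1.0, -0.4]
width: 0.0299
grasp_force: 0.0
```

```bash
python3 - <<'E'
from h import *
o=env.observe(); print(o["tcp_pos"],o["contact_force"])
cv2.imwrite("pics/scene2.png",cv2.resize(vision.snapshot("side")[160:330,170:420],None,fx=3,fy=3))
E
```

```text
[0.50333492 0.02451928 0.03262473] [-0.19935383 -0.9598775  -0.3863942 ]
```

View pics/scene2.png

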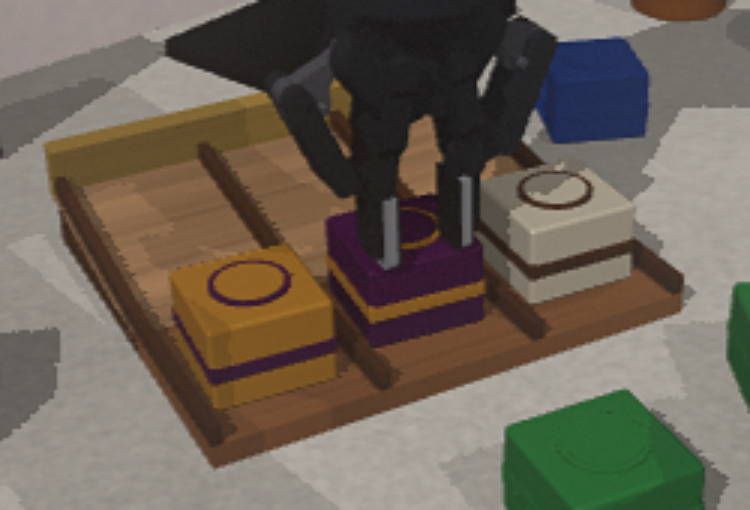

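```bash
python3 - <<'E'
from h import *
np.set_printoptions(precision=4,suppress=True)
O=np.array([.571,.007]);u=np.array([.971,-.2387]);l=np.array([.2387,.971])
c=lambda p:[round((p[0]-170)*3),round((p[1]-160)*3)]
P=lambda a,b,z:c(pix("side",[*(O+a*u+b*l),z]))
for a in(-.045,-.028): print("ring",a,P(a,0,.056),"rear edge low",P(a-.03,.03,.012),P(a-.03,-.03,.012))
print("tips",[P(-.070,s*.018,.0326) for s in(1,-1)],[P(-.070,s*.018,.045) for s in(1,-1)])
for cam in("side",):
  for d in models.find_in(cam,"purple_tin"):
    w=world(cam,d["at"])[:2]-O; print(d["conf"],w@u,w@l,world(cam,d["at"])[2])
E
```

```text
ring -0.045 [399, 228] rear edge low [372, 351] [483, 318]
ring -0.028 [381, 213] rear edge low [357, 336] [465, 303]
tips [[390, 303], [456, 285]] [[390, 282], [456, 261]]
0.93 -0.2364639512622888 0.012263755264027584 0.038907918086206195
0.85 -0.022964815444009298 0.22743222735339408 0.037139880397337656
0.77 -0.07053297577478446 0.005219115829921423 0.04159166545671477
0.7 0.0851661531851628 -0.2027932030065235 0.03296532486662182
0.62 -0.07782453932961608 0.08629469940241254 0.051856225639229495
0.55 -0.2029284504873294 -0.12810621475763742 0.03883987820441931
```

The side view shows the tin's lower rear edge still at about (375,345) and (480,320), so it hasn't moved. The fingertips look higher than expected, so I'll look closer before pushing on.

```bash
python3 - <<'E'
from h import *
s=vision.snapshot("side")[190:290,260:360]; w=vision.snapshot("wrist")[200:420,210:430]
b=lambda i:np.clip(255*(i/255.)**.5,0,255).astype(np.uint8)
r=lambda i:cv2.resize(b(i),(400,400),interpolation=cv2.INTER_CUBIC)
cv2.imwrite("pics/c3.png",np.hstack([r(s),r(w)]))
E
```

```text
(no output)
```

View pics/c3.png

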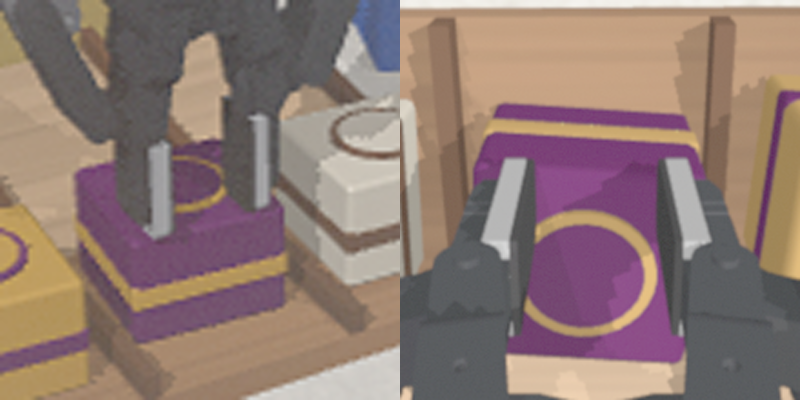

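The fingertips sit over the tin's top face near its rear edge, not behind it. I'll triangulate the tip corners from the side and wrist views.

```bash
python3 - <<'E'
from h import *
np.set_printoptions(precision=4,suppress=True)
O=np.array([.571,.007]);u=np.array([.971,-.2387]);l=np.array([.2387,.971])
def Pm(cam):
    c=vision.camera_params(cam);K=np.array([[c["fx"],0,c["cx"]],[0,c["fy"],c["cy"]],[0,0,1]]);return K@np.c_[c["R"],c["t"]]
c=vision.camera_params("wrist");C=-np.array(c["R"]).T@c["t"];print("wrist cam",C, (C[:2]-O)@u, env.observe()["tcp_pos"],env.observe()["contact_force"],env.observe()["width"])
W=lambda x,y:[210+(x-400)/1.818,200+y/1.818]; S=lambda x,y:[260+x/4,190+y/4]
# left finger in side (gold side,+y) = right in wrist
for s,w in [((152,236),(675,160)),((262,207),(520,160))]:
    s,w=S(*s),W(*w)
    X=cv2.triangulatePoints(Pm("side"),Pm("wrist"),np.array(s).reshape(2,1),np.array(w).reshape(2,1)).ravel();X=X[:3]/X[3]
    print(X,(X[:2]-O)@u,(X[:2]-O)@l,"reproj",pix("side",X),s,pix("wrist",X),w)
E
```

```text
wrist cam [0.4214 0.0452 0.1991] -0.15433246726095715 [0.5015 0.0248 0.0318] [ 1.0256  0.1199 -0.0687] 0.029722501256950022
[0.4992 0.0483 0.0589] -0.07959697194054649 0.02292970979337059 reproj [299, 250] [298.0, 249.0] [366, 293] [361.26512651265125, 288.008800880088]
[0.4859 0.011  0.0617] -0.08356196310908968 -0.016454542948545245 reproj [326, 242] [325.5, 241.75] [276, 288] [276.006600660066, 288.008800880088]
```

The tips really are at z ≈ 0.06, about 27 mm above the reported TCP at this opening, so they passed over the tin without touching it. I'll back off in front of the shelf, lower, and check again.

>>> {"op": "drive_tool", "data": {"targets": [[[0.025,0,0],0,0.03],[[0.055,0,0],0,0.03],[[0.055,0,0],0,0.03],[[0.055,0,0.019],0,0.03],[[0.055,0,0.019],0,0.03]]}}

```text
time: 3.62
tcp_pos: [0.4447, 0.0385, 0.0106]
orientation: [-3.141, -0.005, 2.899]
contact_force: [-0.9, -0.7, -0.5]
width: 0.0297
grasp_force: 0.0
```

```bash
python3 - <<'E'
from h import *
o=env.observe();print(o["tcp_pos"],o["contact_force"],pix("side",o["tcp_pos"]))
s=vision.snapshot("side")[190:315,260:385]; w=vision.snapshot("wrist")[200:420,210:430]
b=lambda i:np.clip(255*(i/255.)**.5,0,255).astype(np.uint8)
r=lambda i:cv2.resize(b(i),(400,400),interpolation=cv2.INTER_CUBIC)
cv2.imwrite("pics/c4.png",np.hstack([r(s),r(w)]))
E
```

```text
[0.44471058 0.03851735 0.01059478] [-0.86220183 -0.73360323 -0.48566088] [332, 292]
```

View pics/c4.png

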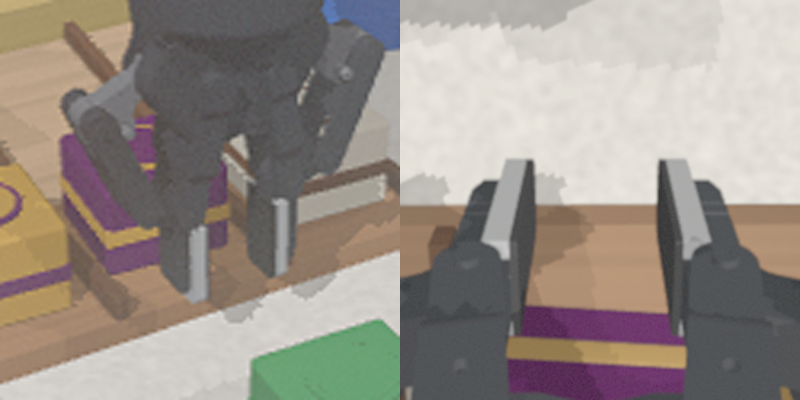

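The tips (crop 195,300 and 278,275) now stand in front of the shelf at z ≈ 0.036, again about 26 mm above the reported TCP. So the offset is confirmed, and I'll push at this height.

>>> {"op": "drive_tool", "data": {"targets": [[[-0.01,0,0.001],0,0.03],[[-0.022,0,0.002],0,0.03],[[-0.034,0,0.002],0,0.03],[[-0.044,0,0.002],0,0.03],[[-0.052,0,0.002],0,0.03]]}}

```text
time: 4.13
tcp_pos: [0.4999, 0.0253, 0.0114]
orientation: [3.142, -0.0, 2.898]
contact_force: [-4.6, 1.4, 4.1]
width: 0.0297
grasp_force: 2.3
```

>>> {"op": "drive_tool", "data": {"targets": [[[-0.008,0,0],0,0.03],[[-0.016,0,0],0,0.03],[[-0.024,0,-0.001],0,0.03],[[-0.032,0,-0.001],0,0.03],[[-0.032,0,-0.001],0,0.03]]}}

```text
time: 4.55
tcp_pos: [0.5323, 0.0173, 0.0123]
orientation: [3.141, 0.004, 2.899]
contact_force: [-0.8, 1.0, -0.3]
width: 0.0305
grasp_force: 0.3
```

```bash
python3 - <<'E'
from h import *
o=env.observe();O=np.array([.571,.007]);u=np.array([.971,-.2387]);l=np.array([.2387,.971])
d=np.array(o["tcp_pos"])[:2]-O;print(d@u,d@l,o["tcp_pos"],o["contact_force"])
s=vision.snapshot("side")[160:310,190:390]; w=vision.snapshot("scene")[200:425,150:450]
b=lambda i:np.clip(255*(i/255.)**.5,0,255).astype(np.uint8)
r=lambda i:cv2.resize(b(i),(400,300),interpolation=cv2.INTER_CUBIC)
cv2.imwrite("pics/c5.png",np.hstack([r(s),r(w)]))
E
```

```text
-0.04006633211089723 0.0007864314157322892 [0.53227629 0.01732933 0.01232959] [-0.80020235  0.97792994 -0.26636733]
```

View pics/c5.png

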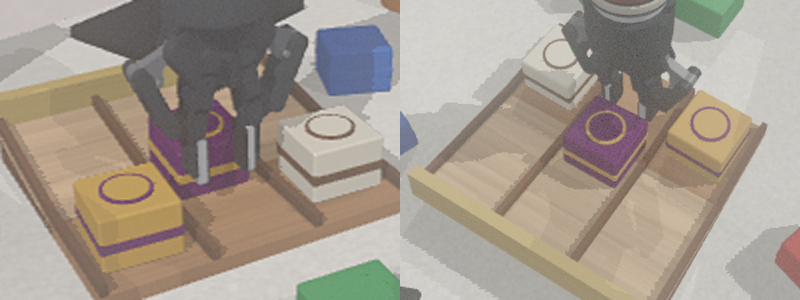

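It works: the tin slides ahead of the fingers, square in its lane, and the cream and gold tins are untouched.

>>> {"op": "drive_tool", "data": {"targets": [[[-0.008,0,0],0,0.03],[[-0.016,0,-0.001],0,0.03],[[-0.024,0,-0.001],0,0.03],[[-0.032,0,-0.002],0,0.03],[[-0.04,0,-0.003],0,0.03]]}}

```text
time: 5.07
tcp_pos: [0.5693, 0.0081, 0.0148]
orientation: [-3.142, 0.0, 2.899]
contact_force: [-1.5, -0.3, 0.3]
width: 0.0298
grasp_force: 0.9
```

>>> {"op": "drive_tool", "data": {"targets": [[[-0.007,0,-0.001],0,0.03],[[-0.014,0,-0.002],0,0.03],[[-0.021,0,-0.003],0,0.03],[[-0.028,0,-0.004],0,0.03],[[-0.034,0,-0.005],0,0.03]]}}

```text
time: 5.48
tcp_pos: [0.6022, -0.0001, 0.0199]
orientation: [-3.142, 0.0, 2.899]
contact_force: [-1.9, -0.1, -0.1]
width: 0.0301
grasp_force: 0.9
```

```bash
python3 - <<'E'
from h import *
o=env.observe();O=np.array([.571,.007]);u=np.array([.971,-.2387]);l=np.array([.2387,.971])
d=np.array(o["tcp_pos"])[:2]-O;print(d@u,d@l,o["tcp_pos"],o["contact_force"])
s=vision.snapshot("side")[140:290,190:390]; w=vision.snapshot("scene")[225:450,150:450]
b=lambda i:np.clip(255*(i/255.)**.5,0,255).astype(np.uint8)
r=lambda i:cv2.resize(b(i),(400,300),interpolation=cv2.INTER_CUBIC)
cv2.imwrite("pics/c6.png",np.hstack([r(s),r(w)]))
E
```

```text
0.031983679021939576 0.0005698000541940866 [ 6.02197820e-01 -8.25124602e-05  1.99333174e-02] [-1.91928414 -0.14716583 -0.07471894]
```

View pics/c6.png

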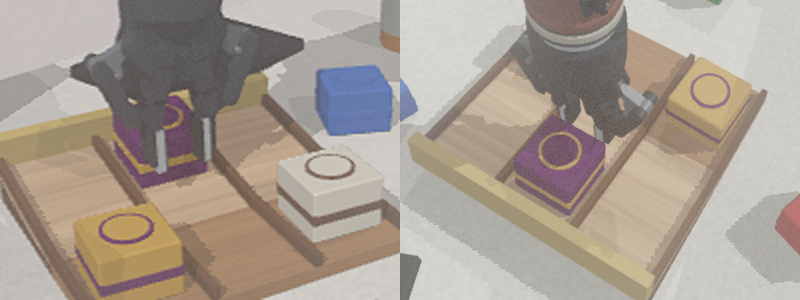

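The tin is square in the lane, at about (560,155) in the right half, roughly 20 mm short of the stop. I'll go slower and watch the force.

>>> {"op": "drive_tool", "data": {"targets": [[[-0.003,0,0],0,0.03],[[-0.006,0,0],0,0.03],[[-0.009,0,-0.001],0,0.03],[[-0.012,0,-0.001],0,0.03],[[-0.012,0,-0.001],0,0.03]]}}

```text
time: 6.0
tcp_pos: [0.6132, -0.0027, 0.021]
orientation: [3.142, -0.0, 2.899]
contact_force: [-2.2, 0.9, 1.0]
width: 0.0296
grasp_force: 1.2
```

>>> {"op": "drive_tool", "data": {"targets": [[[-0.001,0,0],0,0.03],[[-0.002,0,0],0,0.03],[[-0.003,0,0],0,0.03],[[-0.004,0,0],0,0.03]]}}

```text
time: 6.33
tcp_pos: [0.6131, -0.0027, 0.0208]
orientation: [-3.141, -0.009, 2.899]
contact_force: [-14.4, 3.4, 10.3]
width: 0.0302
grasp_force: 6.8
```

>>> {"op": "drive_tool", "data": {"targets": [[[-0.001,0,0],0,0.03],[[-0.002,0,0],0,0.03],[[-0.002,0,0],0,0.03]]}}

```text
time: 6.58
tcp_pos: [0.6169, -0.0036, 0.0209]
orientation: [-3.141, -0.004, 2.899]
contact_force: [-6.8, 0.8, 5.0]
width: 0.0302
grasp_force: 3.4
```

```bash
cat > fit.py <<'E'
from h import *
from scipy.optimize import minimize
from scipy.spatial.transform import Rotation as Ro
O=np.array([.571,.007,.012]);R0=Ro.from_euler("ZY",[-.241,-np.radians(8)])
B=np.array([[x,y,z] for x in(-.03,.03) for y in(-.03,.03) for z in(0,.044)])
def mask(cam,x,y,yaw,tilt):
    # tilt>0: rear lifted about the front lower edge
    L=Ro.from_euler("Z",yaw).apply(B); L=Ro.from_euler("Y",tilt).apply(L-[.03,0,0])+[.03,0,0]
    W=R0.apply(L+[x,y,0])+O
    m=np.zeros((480,640),np.uint8); cv2.fillConvexPoly(m,cv2.convexHull(np.array([pix(cam,w) for w in W],np.int32)),1); return m>0
def fit(cam):
    im=vision.snapshot(cam); hsv=cv2.cvtColor(im,cv2.COLOR_BGR2HSV)
    c=pix(cam,R0.apply([.1,0,.044])+O); best=None
    for r in models.regions_of(cam,"purple_tin"):
        ys,xs=np.nonzero(r["pixels"]); d=np.hypot(xs.mean()-c[0],ys.mean()-c[1])
        if best is None or d<best[0]: best=(d,r["pixels"],r["conf"])
    M=best[1]; res=[]
    for x in np.arange(.08,.112,.002):
        for y in (-.004,-.002,0,.002,.004):
            for t in (0,.06,.12,.2):
                m=mask(cam,x,y,0,t); res.append(((m&M).sum()/(m|M).sum(),x,y,t))
    res.sort(reverse=True); print(cam,best[0],best[2],np.round(res[:5],3).tolist())
    for t in (0,.06,.12): print(t,np.round(max(r for r in res if r[3]==t),3))
    cv2.imwrite(f"pics/last_{cam}.png",im)
E
python3 -c "
from fit import *
fit('scene')
o=env.observe();print(o['tcp_pos'],o['contact_force'])"
```

```text
scene 6.479386648310651 0.65 [[0.849, 0.088, 0.002, 0.2], [0.847, 0.086, 0.002, 0.2], [0.841, 0.088, 0.004, 0.2], [0.837, 0.09, 0.002, 0.2], [0.835, 0.084, 0.002, 0.2]]
0 [0.823 0.092 0.    0.   ]
0.06 [0.824 0.088 0.    0.06 ]
0.12 [0.828 0.09  0.002 0.12 ]
[ 0.61708269 -0.00362003  0.02098552] [-6.62866753  2.22357132  5.63385869]
```

The fit can't settle it because the gripper hides part of the tin. I'll back off and look with the tin free.

>>> {"op": "drive_tool", "data": {"targets": [[[0.003,0,0],0,0.03],[[0.008,0,0],0,0.03],[[0.02,0,-0.003],0,0.03],[[0.045,0,-0.01],0,0.03],[[0.075,0,-0.03],0,0.03]]}}

```text
time: 7.1
tcp_pos: [0.5448, 0.0136, 0.0488]
orientation: [-3.141, -0.002, 2.898]
contact_force: [-1.1, 0.3, 1.2]
width: 0.0298
grasp_force: 0.0
```

```bash
python3 -c "
from fit import *
fit('scene'); fit('side')
b=lambda i:np.clip(255*(i/255.)**.5,0,255).astype(np.uint8)
s=cv2.imread('pics/last_side.png')[160:260,180:320]; w=cv2.imread('pics/last_scene.png')[270:420,180:390]
cv2.imwrite('pics/c7.png',np.hstack([cv2.resize(b(i),(400,286),interpolation=cv2.INTER_CUBIC) for i in (s,w)]))
for z in(.044,):
  for x in (.095,.1): print(x,[pix('scene',R0.apply([x+a,c,z])+O) for a,c in((-.03,-.03),(-.03,.03),(.03,.03),(.03,-.03))])
"
```

```text
scene 6.51284021872575 0.82 [[0.84, 0.088, 0.002, 0.2], [0.836, 0.086, 0.002, 0.2], [0.833, 0.088, 0.004, 0.2], [0.828, 0.09, 0.002, 0.2], [0.824, 0.086, 0.0, 0.2]]
0 [0.812 0.092 0.    0.   ]
0.06 [0.815 0.088 0.    0.06 ]
0.12 [0.82  0.088 0.    0.12 ]
side 16.742301819731704 0.88 [[0.608, 0.088, 0.002, 0.12], [0.604, 0.088, 0.004, 0.12], [0.6, 0.092, 0.004, 0.06], [0.596, 0.096, 0.0, 0.0], [0.595, 0.094, 0.004, 0.06]]
0 [0.596 0.096 0.    0.   ]
0.06 [0.6   0.092 0.004 0.06 ]
0.12 [0.608 0.088 0.002 0.12 ]
0.095 [[256, 317], [298, 340], [268, 379], [225, 353]]
0.1 [[254, 320], [296, 343], [266, 383], [222, 356]]
```

View pics/c7.png

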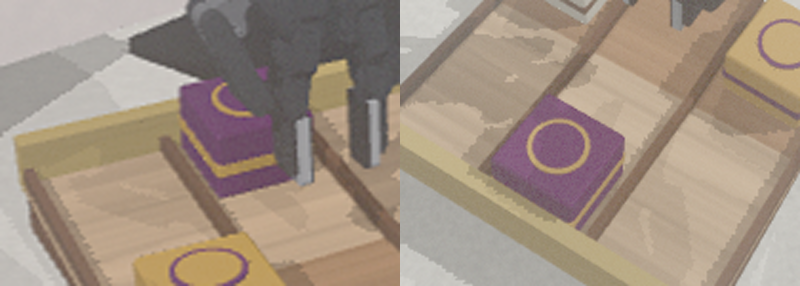

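In the right half of the view the tin stands free and flat in its lane, next to the stop, with its ring at (559,147). I'll measure the remaining gap from the ring's centre relative to the stop's edge.

```bash
cat > gap.py <<'E'
from fit import *
def onramp(cam,uv,h):
    c=vision.camera_params(cam);R=np.array(c["R"]);o=-R.T@np.array(c["t"])
    d=R.T@np.array([(uv[0]-c["cx"])/c["fx"],(uv[1]-c["cy"])/c["fy"],1])
    o=R0.inv().apply(o-O);d=R0.inv().apply(d);return (o+d*(h-o[2])/d[2])*1000
def gap(im):
    hsv=cv2.cvtColor(im,cv2.COLOR_BGR2HSV)
    P=cv2.inRange(hsv,(130,60,20),(175,255,255)); P[:290]=0;P[:,:200]=0;P[:,330:]=0
    P=cv2.morphologyEx(P,cv2.MORPH_OPEN,np.ones((3,3),np.uint8))
    n,lab,st,_=cv2.connectedComponentsWithStats(P); k=1+np.argmax(st[1:,4]); C=(lab==k).astype(np.uint8)
    cs,h=cv2.findContours(C,cv2.RETR_CCOMP,cv2.CHAIN_APPROX_NONE)
    hole=max((c for c,hh in zip(cs,h[0]) if hh[3]>=0),key=cv2.contourArea,default=None)
    if hole is not None: print("ring",cv2.fitEllipse(hole),onramp("scene",cv2.fitEllipse(hole)[0],.044))
    out=max(cs,key=cv2.contourArea); q=cv2.approxPolyDP(cv2.convexHull(out),3,True)[:,0]
    for p in q: print(p,onramp("scene",p.astype(float),.044))
if __name__=="__main__":
    np.set_printoptions(precision=1,suppress=True)
    for p in [(165.8,326.7),(341.7,435)]: print("stop",onramp("scene",p,.026))
    im=cv2.imread("pics/last_scene.png"); gap(im)
    # brightness profile from tin centre up the lane, at ramp z=0 pixel path
    c=vision.camera_params("scene")
    for x in range(112,140,2): 
        p=pix("scene",R0.apply([x/1000,.0,.044])+O); print(x,p,im[p[1],p[0]].tolist(),end="; ")
E
python3 gap.py
```

```text
stop [ 127.4 -119.4   26. ]
stop [128.  127.3  26. ]
ring ((262.73876953125, 346.3837890625), (30.66040802001953, 34.721275329589844), 84.20720672607422) [94.3  0.5 44. ]
[256 320] [ 68.9 -27.5  44. ]
[297 342] [67.4 30.2 44. ]
[295 353] [81.  36.3 44. ]
[270 385] [129.8  35.5  44. ]
[228 360] [130.3 -21.6  44. ]
[228 352] [122.1 -28.   44. ]
112 [253, 357] [55, 105, 138]; 114 [252, 359] [61, 37, 68]; 116 [251, 360] [59, 37, 69]; 118 [250, 361] [60, 35, 66]; 120 [249, 363] [59, 38, 66]; 122 [248, 364] [55, 33, 63]; 124 [247, 365] [51, 33, 59]; 126 [246, 367] [44, 33, 52]; 128 [245, 368] [45, 40, 58]; 130 [244, 369] [47, 35, 54]; 132 [243, 371] [42, 39, 55]; 134 [241, 372] [50, 80, 95]; 136 [240, 373] [49, 79, 96]; 138 [239, 375] [51, 86, 103];
```

Relative to the stop edge, the ring puts the tin at x ≈ 97 mm, about 3 mm short of 100. The final TCP position says the same. I'll push again with the tips 8 mm higher, following the slope, and measure while pressing.

>>> {"op": "drive_tool", "data": {"targets": [[[-0.025,0,0.01],0,0.03],[[-0.05,0,0.02],0,0.03],[[-0.06,0,0.02],0,0.03],[[-0.068,0,0.02],0,0.03],[[-0.07,0,0.02],0,0.03]]}}

```text
time: 7.72
tcp_pos: [0.6159, -0.0036, 0.0308]
orientation: [3.141, 0.001, 2.898]
contact_force: [0.6, 0.3, 0.9]
width: 0.0302
grasp_force: 0.0
```

>>> {"op": "drive_tool", "data": {"targets": [[[-0.001,0,0],0,0.03],[[-0.002,0,0],0,0.03],[[-0.003,0,0],0,0.03],[[-0.004,0,-0.001],0,0.03],[[-0.004,0,-0.001],0,0.03]]}}

```text
time: 8.13
tcp_pos: [0.6172, -0.0037, 0.032]
orientation: [-3.142, -0.001, 2.899]
contact_force: [-0.2, 0.1, 0.2]
width: 0.0301
grasp_force: 0.4
```

```bash
cat > g2.py <<'E'
from gap import *
np.set_printoptions(precision=1,suppress=True)
o=env.observe();p=R0.inv().apply(np.array(o["tcp_pos"])-O)*1000
d=(np.array(o["tcp_pos"])-O)[:2];print("along",1000*d@[.971,-.2387],o["tcp_pos"],o["contact_force"],o["time"])
im=vision.snapshot("scene");cv2.imwrite("pics/last_scene.png",im);gap(im)
E
python3 g2.py
```

```text
along 47.43385425236284 [ 0.6 -0.   0. ] [-0.2  0.1  0.2] 8.1333
ring ((262.5001220703125, 346.51898193359375), (30.70117950439453, 34.95835494995117), 83.85320281982422) [94.6  0.4 44. ]
[256 320] [ 68.9 -27.5  44. ]
[297 343] [68.6 30.9 44. ]
[296 351] [78.2 35.8 44. ]
[270 385] [129.8  35.5  44. ]
[228 361] [131.3 -20.8  44. ]
[228 352] [122.1 -28.   44. ]
```

>>> {"op": "drive_tool", "data": {"targets": [[[-0.001,0,0],0,0.03],[[-0.002,0,0],0,0.03],[[-0.002,0,0],0,0.03]]}}

```text
time: 8.43
tcp_pos: [0.618, -0.004, 0.0316]
orientation: [-3.141, -0.004, 2.899]
contact_force: [-5.4, 0.2, 3.0]
width: 0.0297
grasp_force: 2.5
```

>>> {"op": "drive_tool", "data": {"targets": [[[-0.001,0,0],0,0.03],[[-0.002,0,0],0,0.03],[[-0.002,0,0],0,0.03]]}}

```text
time: 8.68
tcp_pos: [0.618, -0.004, 0.0316]
orientation: [-3.141, -0.009, 2.899]
contact_force: [-9.4, 1.4, 6.7]
width: 0.0301
grasp_force: 4.8
```

```bash
python3 g2.py
```

```text
along 48.284623659640914 [ 0.6 -0.   0. ] [-9.4  1.4  6.7] 8.6833
ring ((262.04815673828125, 347.0424499511719), (30.606815338134766, 34.66598892211914), 83.59353637695312) [95.5  0.4 44. ]
[256 320] [ 68.9 -27.5  44. ]
[296 342] [68.1 29.2 44. ]
[295 353] [81.  36.3 44. ]
[270 386] [130.8  36.2  44. ]
[228 362] [132.3 -20.   44. ]
[227 354] [124.8 -27.3  44. ]
```

Those last steps were at constant height, so finger friction pressed the tin into the ramp, and that could itself explain the resistance. I'll relieve it and push parallel to the slope.

>>> {"op": "drive_tool", "data": {"targets": [[[0.004,0,0],0,0.03],[[0.006,0,-0.001],0,0.03],[[0.004,0,-0.001],0,0.03],[[0.003,0,-0.001],0,0.03],[[0.002,0,-0.001],0,0.03]]}}

```text
time: 9.15
tcp_pos: [0.6181, -0.0041, 0.0329]
orientation: [-3.141, -0.005, 2.899]
contact_force: [-8.1, 2.2, 7.7]
width: 0.03
grasp_force: 4.2
```

>>> {"op": "drive_tool", "data": {"targets": [[[-0.001,0,-0.0002],0,0.03],[[-0.002,0,-0.0004],0,0.03],[[-0.003,0,-0.0006],0,0.03],[[-0.004,0,-0.0008],0,0.03],[[-0.005,0,-0.001],0,0.03]]}}

```text
time: 9.57
tcp_pos: [0.618, -0.004, 0.0329]
orientation: [-3.141, -0.017, 2.899]
contact_force: [-17.4, 3.6, 12.4]
width: 0.0298
grasp_force: 8.8
```

```bash
python3 g2.py
```

```text
along 48.26837181913448 [ 0.6 -0.   0. ] [-17.4   3.6  12.4] 9.5667
ring ((261.9853210449219, 347.0397644042969), (30.50228500366211, 34.775203704833984), 84.2369384765625) [95.5  0.3 44. ]
[256 320] [ 68.9 -27.5  44. ]
[296 342] [68.1 29.2 44. ]
[294 354] [82.8 36.1 44. ]
[270 386] [130.8  36.2  44. ]
[227 359] [129.9 -23.3  44. ]
[228 352] [122.1 -28.   44. ]
```

>>> {"op": "drive_tool", "data": {"targets": [[[0.006,0,0],0,0.03],[[0.012,0,0.003],0,0.03],[[0.012,0,0.003],0,0.03],[[0.009,0,0.002],0,0.03],[[0.0065,0,0.001],0,0.03]]}}

```text
time: 10.03
tcp_pos: [0.6183, -0.0042, 0.0328]
orientation: [-3.141, -0.001, 2.899]
contact_force: [-6.6, 1.4, 0.6]
width: 0.0305
grasp_force: 3.2
```

>>> {"op": "drive_tool", "data": {"targets": [[[-0.001,0,-0.001],0,0.03],[[-0.002,0,-0.002],0,0.03],[[-0.003,0,-0.003],0,0.03]]}}

```text
time: 10.28
tcp_pos: [0.6184, -0.0042, 0.0345]
orientation: [-3.141, -0.007, 2.899]
contact_force: [-7.7, 1.8, 0.4]
width: 0.0301
grasp_force: 3.7
```

```bash
python3 g2.py
```

```text
along 48.75380239343948 [ 0.6 -0.   0. ] [-7.7  1.8  0.4] 10.2833
ring ((261.5788879394531, 347.0688171386719), (30.877025604248047, 35.13662338256836), 81.96781158447266) [95.8 -0.1 44. ]
[255 320] [ 69.6 -28.5  44. ]
[296 342] [68.1 29.2 44. ]
[295 352] [79.9 35.6 44. ]
[269 386] [131.3  35.3  44. ]
[227 360] [130.9 -22.5  44. ]
[228 352] [122.1 -28.   44. ]
```

With almost no vertical force, the tin holds against 7.7 N at the same point. That is more than friction could hold, so it is on the stop. The rear top corners at 69.6 and 68.1 mm show it square. I'll withdraw straight back and then up.

>>> {"op": "drive_tool", "data": {"targets": [[[0.003,0,0],0,0.03],[[0.006,0,0],0,0.03],[[0.012,0,0],0,0.03],[[0.03,0,0],0,0.03],[[0.06,0,-0.01],0,0.03]]}}

```text
time: 10.75
tcp_pos: [0.5648, 0.009, 0.0457]
orientation: [3.141, 0.003, 2.898]
contact_force: [-0.2, 0.2, 1.3]
width: 0.03
grasp_force: 0.0
```

>>> {"op": "drive_tool", "data": {"targets": [[[0.01,0,-0.03],0,0.03],[[0.02,0,-0.07],0,0.03],[[0.03,0,-0.11],0,0.03],[[0.03,0,-0.14],0,0.03],[[0.03,0,-0.14],0,0.03]]}}

```text
time: 11.17
tcp_pos: [0.5399, 0.0164, 0.1955]
orientation: [3.139, 0.018, 2.899]
contact_force: [0.7, -0.3, 0.7]
width: 0.0295
grasp_force: 0.0
```

```bash
python3 g2.py; python3 - <<'E'
from gap import *
np.set_printoptions(precision=3,suppress=True)
for n in("gold_tin","cream_tin"):
    for d in models.find_in("scene",n)[:1]: print(n,d["conf"],world("scene",d["at"]))
a=cv2.imread("pics/scene0.png");b=cv2.imread("pics/last_scene.png")
for n,c in(("gold",(378,297)),("cream",(270,247))):
    t=a[c[1]-18:c[1]+18,c[0]-18:c[0]+18]; r=cv2.matchTemplate(b[c[1]-35:c[1]+35,c[0]-35:c[0]+35],t,cv2.TM_CCOEFF_NORMED); m=cv2.minMaxLoc(r); print(n,m[1],np.array(m[3])-17)
E
```

```text
along -32.42407896793607 [0.5 0.  0.2] [ 0.7 -0.3  0.7] 11.1667
ring ((262.5206298828125, 346.5023193359375), (30.65165138244629, 34.8844108581543), 86.11068725585938) [94.6  0.4 44. ]
[256 320] [ 68.9 -27.5  44. ]
[297 343] [68.6 30.9 44. ]
[296 351] [78.2 35.8 44. ]
[270 385] [129.8  35.5  44. ]
[228 359] [129.3 -22.4  44. ]
[228 352] [122.1 -28.   44. ]
gold_tin 0.7 [0.551 0.099 0.054]
gold 0.9588589072227478 [0 0]
cream 0.9956871867179871 [0 0]
```

The tin rests at the same place as before the last pushes and never gave way against the stop under load. Gold and cream haven't shifted in the image, and the gripper is clear, so I'm handing in.

```bash
python3 -c "
from plant import env
print(env.job_done())"
```

```text
the job is handed in; nothing more can be done
None
```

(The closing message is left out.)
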